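# Open the dressing tub and lay its lid in the tray

## Robot

A 7-joint arm with a two-finger parallel gripper is mounted at the origin on the work surface. World frame = base frame: x ahead of the robot, y to its left, z up, the work surface at z = 0. Lengths are in m, angles in rad, forces in N, time in s.
With the tool pointing down it reaches from about 0.4 to 0.925 m from the base axis. Payload 5.6 kg.
Tool frame: the origin (TCP) lies on the centre line of the jaws, within the pads' length; the fingertips stand env.tcp_to_tips ahead of it and the grasp point (between the pads) lies 6 mm ahead of it (env.tcp_to_tips is the distance from the TCP to the fingertips, in m); z points along the fingers, y is the line along which they close (so a half turn about z gives the same grasp; the last joint's range is limited). The gripper opens to 85 mm and grips with 20 to 120 N. Pads are 22 mm wide; open, the fingers measure 114 mm over their backs; the gripper's body (76 mm by 85 mm) begins 54 mm behind the grasp point. The pads swing forward as they close: fully open they stand 13 mm farther back than shut.
Start: joints at [-1.34, 0.468, -0.012, 1.603, 0.006, 1.071, -0.056], TCP at [0.176, 0.626, 0.256] pointing down, gripper open.
Joint ranges: [-2.53, 2.53], [-0.31, 2.02], [-1.57, 1.55], [0.28, 2.44], [-1.29, 4.43], [0.15, 1.84], [-2.92, 2.92]. Speed limits (rad/s): [2.57, 2.57, 3.14, 3.14, 3.14, 3.14, 3.14].

## Interface

Orientations are given as a rotation vector (axis times angle).
In Python, from station import env gives the robot as it stands.
- The arm moves only by the tool apply_moves, never from a script. Its argument "steps" is a list of rows, each a list of 7 numbers: the opening, from -1 (shut) to 1 (fully open), then the shift along the world's x, y, z in mm, then the turn, a rotation vector about the world's x, y, z in degrees. A call has 1 to 5 rows; each row is the pose to reach, as a shift and turn from the pose commanded when the call began; what a row does not reach only later rows make up. A row lasts 1/12 s, in which the tool goes at most 41.7 mm and 7.16 degrees, less where a joint would pass 70% of its speed; a pose out of reach is approached as far as the arm can. A call with a gripper value outside its range is refused whole. The fingers move at their own pace and stop on an object; "grip_force" is the grip in N (left out, the last holds). Time passes only in rows, so rows that repeat a pose let the fingers close. It gives the time, the measured TCP pose, the force, the opening and the grip force at its end, in the units of the state.
- env.get_obs(): the state, without advancing time (a new reading comes with each control period).
- env.snapshot(name): name is "scene" or "top" or "wrist"; returns a dict with "image" (420x560x3 uint8, red, green, blue), "K" (3x3 intrinsics, pixels), "origin" and "rotation" of the camera in the world; the wrist camera has in their place "mount" (4x4, takes a point from camera to tool coordinates, whose origin is the TCP and whose axes are the flange's). Camera axes: x right, y down, z forward; pixel columns grow to the right and rows downward; lengths in m; the calibration is good to about 2 mm. A picture is of the moment at which its call begins: read the wrist's pose just before it. There is no depth.
- env.finish_job(): hands the job in; it is judged then, once.
The state is a dict: "time_s": time; "joint_positions": joint angles; "qd": joint speeds; "joint_efforts": joint torques, N m; "ee_pos": TCP position; "tool_rot": TCP orientation; "ft_force": force on the tool from outside, world axes, zero at the start; "moment": the same for the moment, N m; "finger_gap": opening from 0.0 (shut) to 1.0 (fully open); "grip_force": force on a finger pad.
Only numpy, scipy, OpenCV 4.12 (cv2) and the standard library are available. Lean on these libraries where they do the work, as an engineer would, in place of code of your own. Each camera call takes 0.05 s, during which the arm holds its last target. There are 200 camera calls.

## Task

Open the steel dressing tub. One end of its loose lid, you cannot see which, is hooked under a catch inside: feel gently which end comes up, tip that end up by its upright grip, draw the hooked end out of its catch without forcing the lid against the tub, and lift the lid off. Set it down gently, skirt downward and flat inside the shallow white tray, let go of it, and leave the carton and the two jars standing where they are.

Things in the scene. Friction and masses are not known exactly. Their poses are not given: they have to be found in the camera images.
- tub: Open steel tub 150 x 100 x 80 mm (x, y, z), walls 4 mm, screwed to the worktop: it cannot move. Origin: centre of its underside; z up. Both ends (+x and -x) look alike. Screw feet 6 mm high stick out 20 mm from the long sides.
- tub_mouth (a point): Centre of the tub's mouth, at rim height (80 mm); same axes as the tub. Inside one end wall, +x or -x by chance and hidden by the lid, runs a catch rail: it reaches 12 mm in from the wall, 3 to 7 mm below the rim, over the lid's toe at that end (8 mm overlap, 5 mm free play upward). The other end has nothing in the lid's way.
- lid_mid (a point): Centre of the lid's flat plate, 160 x 98 x 4 mm (x, y, z), half-way through it; z is the upper side. Loose steel lid, about 0.24 kg (varies), alike at both ends, lying on the tub's rim with its axes along the tub's, plate underside 80 mm up, with 1 to 2 mm of play. Its skirt (see the lid) reaches 18 mm below this point; the lid stands on it when set down flat.
- lid: The lid; origin 2 mm below lid_mid. A 16 mm deep skirt (112 x 86 mm) hangs in the tub's mouth, with a 4 mm thick toe at its foot reaching out to 67 mm at each end (end wall at 71). The hooked end rises only 5 mm. Tip the free end up 0.14 to 0.28 rad about the rim over the hooked end, so that its toe clears the rim, then draw the lid 12 mm or more towards the free end: it is unhooked.
- lid_grip_a (a point): Centre of the upright grip on the lid's +x edge: a plain steel plate 6 mm thick (x), 64 mm wide (y), 28 mm high, rising from the lid's upper surface (14 mm below this point); same axes as the lid. 77 mm ahead (+x) of lid_mid, 16 mm above it. Its outer face is flush with the lid's edge, 5 mm beyond the tub's end wall.
- lid_grip_b (a point): Centre of the upright grip on the lid's -x edge: a plain steel plate 6 mm thick (x), 64 mm wide (y), 28 mm high, rising from the lid's upper surface (14 mm below this point); same axes as the lid. 77 mm behind (-x) of lid_mid, 16 mm above it. Its outer face is flush with the lid's edge, 5 mm beyond the tub's end wall.
- tray: Loose shallow white plastic tray, 1.2 kg, outside 226 x 156 x 14 mm (x, y, z), walls and floor 4 mm. Origin: centre of its underside; z up. The lid's skirt and toes (134 x 86 mm) must stand on the floor inside the walls; the lid's plate then lies just above the walls. The lid may lie either way round.
- carton: Bystander: white medicine carton 55 x 110 x 45 mm; origin at the centre of its underside. Leave alone.
- vial: Bystander: amber jar 48 mm across, 85 mm high; origin at the centre of its underside. Leave alone.
- pills: Bystander: white jar 54 mm across, 75 mm high; origin at the centre of its underside. Leave alone.
Things that resemble listed ones, but are neither listed nor needed, are in the scene too. What is shaped like the tub but purple is not meant.

How it is judged:
On the way:
1. the lid is tipped up by its free end (over 0.08 rad) while still on the tub (angle between lid's own z axis and vertical above 0.08 rad and distance between lid_mid and tub_mouth below 0.035 m), for 0.05 s.
At the end, for the whole second after the job is handed in: The lid rests flat (within 0.05 rad) and right way up on the tray's floor: lid_mid 18 to 26 mm above the tray's underside and within 60 mm (x) and 40 mm (y) of the tray's centre, at rest and released, the tray itself flat (angle between lid's own z axis and vertical below 0.05 rad and z of lid_mid in the frame of tray between 0.018 and 0.026 m and x of lid_mid in the frame of tray between -0.06 and 0.06 m and y of lid_mid in the frame of tray between -0.04 and 0.04 m and linear speed of lid below 0.02 m/s and angle between tray's own z axis and vertical below 0.03 rad); the robot touches nothing.
It fails at once if the lid is forced against the tub or its catch (over 60 N) (contact force between lid and tub above 60 N or contact force between lid and catch above 60 N).
It fails at once if the lid is dropped or thrown into the tray (faster than 0.5 m/s with lid_mid less than 80 mm above the tray's underside) (linear speed of lid above 0.5 m/s and horizontal distance between lid_mid and tray below 0.12 m and z of lid_mid in the frame of tray below 0.08 m).
It fails at once if the carton or a jar is moved (over 15 mm) or tipped (distance of any of carton, vial, pills from where it was at the start of the episode above 0.015 m or angle between any of vial, pills, carton's own z axis and vertical above 0.4 rad).
It also fails if it takes over 58 s, if anything falls off the work surface, if the arm or the gripper's body presses on something with over 40 N, if the wrist force passes 120 N, or if a joint passes its speed limit or range.

## Working session

There is one attempt and no reset: what is moved stays moved. The work goes in short steps, Python scripts to look and compute and a tool call to move; the robot and the scene stay as the last step left them, time stands still between calls to the robot, and variables do not carry over. Pictures are saved under pics/ and viewed, at most 10 in all, crops included, and the job is handed in when it is done.

Besides the shell and the picture viewer there is one more tool, called after "Request:" as a command line: name --pt "numbers of a row" for each row, then --argument value for the rest. apply_moves: Moves the arm, as the interface text tells. Its arguments: {"type":"object","properties":{"steps":{"type":"array","items":{"type":"array","items":{"type":"number"}}},"grip_force":{"type":"number"}},"required":["steps"]}

```bash
ls; mkdir -p pics; python3 - <<'E'
from station import env
import cv2,numpy as np
for n in ("scene","top"):
    s=env.snapshot(n); cv2.imwrite(f"pics/{n}0.png",s["image"][:,:,::-1]); np.savez(f"{n}0.npz",**s)
    print(n,s["K"].tolist(),s["origin"],s["rotation"].tolist())
print(env.tcp_to_tips); o=env.get_obs(); print(o)
E
```

```text
pics
scene [[388.17665269943603, 0.0, 275.7806135502032], [0.0, 388.17665269943603, 204.57042699573324], [0.0, 0.0, 1.0]] [ 1.11566841 -0.30180542  0.77668996] [-2.143305075604704, -1.258251060978455, 0.44553624594524177]
top [[450.49966119387017, 0.0, 287.88512912277633], [0.0, 450.49966119387017, 213.85001806905382], [0.0, 0.0, 1.0]] [0.47253075 0.01428134 1.13483885] [-2.1517079412272033, 2.152936109349773, -0.15238079796915685]
0.025
{'time_s': 0.1, 'joint_positions': array([-1.34000218,  0.46831483, -0.0115922 ,  1.60351064,  0.00599623,
        1.07139789, -0.0562898 ]), 'qd': array([-9.24804231e-05, -1.50148590e-03, -1.17618609e-03, -2.49463563e-03,
        7.97353322e-04,  8.09756128e-04, -1.13067386e-03]), 'joint_efforts': array([ 8.99219413e-04, -5.33520806e+01,  2.13204027e-02, -2.51963478e+01,
        1.14464300e-02,  4.21786273e-03,  8.71851285e-07]), 'ee_pos': array([0.1756944 , 0.62533605, 0.2554255 ]), 'tool_rot': array([-4.28820906e-01, -3.11208472e+00,  2.50239843e-03]), 'ft_force': array([0.28808744, 0.64091887, 0.67835108]), 'moment': array([ 0.03149984, -0.02176813, -0.01278719]), 'grip_force': 0.0, 'finger_gap': 1.0017194039537003}
```

View pics/scene0.png

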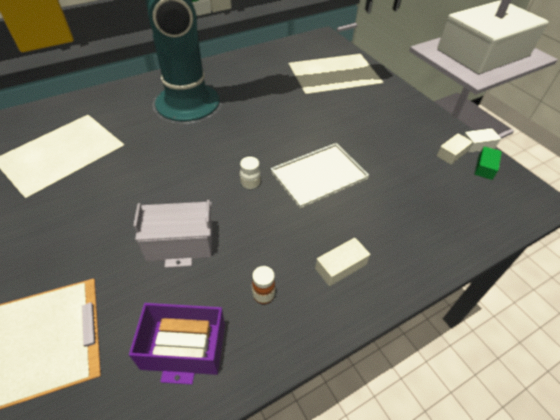

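View pics/top0.png

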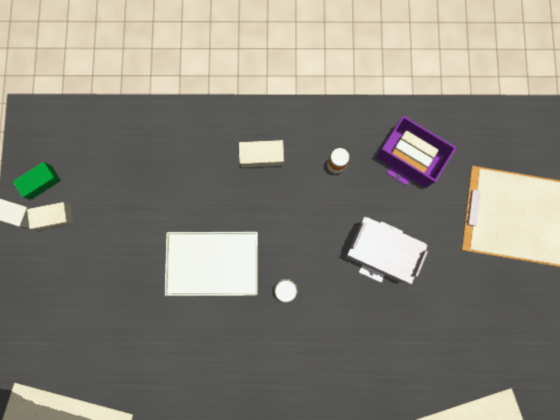

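```bash
cat > h.py <<'E'
import numpy as np,cv2
from scipy.spatial.transform import Rotation as R
def load(n): return dict(np.load(n+"0.npz"))
def rot(s):
    r=s["rotation"]; return r if r.shape==(3,3) else R.from_rotvec(r).as_matrix()
def ray(s,px,z):
    d=rot(s)@np.linalg.inv(s["K"])@np.array([px[0],px[1],1.]); o=s["origin"]; return o+d*(z-o[2])/d[2]
def proj(s,P):
    c=rot(s).T@(np.array(P)-s["origin"]); c=s["K"]@c; return c[:2]/c[2]
E
python3 - <<'E'
from h import *
s=load("top");im=s["image"]
print("robot base px",proj(s,[0,0,0]),"+y",proj(s,[.5,.2,0]), "tcp",proj(s,[.176,.626,.256]))
g=cv2.cvtColor(im,cv2.COLOR_RGB2GRAY)
m=((g>150)*255).astype(np.uint8)
for c in cv2.findContours(m,cv2.RETR_EXTERNAL,cv2.CHAIN_APPROX_NONE)[0]:
    if cv2.contourArea(c)<150: continue
    r=cv2.minAreaRect(c); 
    if r[0][1]<110: continue
    box=cv2.boxPoints(r)
    print(np.round(r[0]),np.round(r[1]),round(r[2],1),np.round(ray(s,r[0],0.014)[:2],3),np.round(ray(s,r[0],0.084)[:2],3))
a=im[205:295,335:440,::-1]; b=load("scene")["image"][190:275,125:230,::-1]
o=np.vstack([cv2.resize(a,None,fx=3.7,fy=3.3,interpolation=2)[:297,:388]]) 
A=cv2.resize(a,(735,630),interpolation=2)[:600]; 
cv2.imwrite("pics/c1.png",cv2.resize(a,(630,540),interpolation=2))
E
```

```text
robot base px [292.1107576  478.81533762] +y [211.75004644 265.00339403] tcp [-47.02718792 439.28792348]
[470. 404.] [105.  31.] -0.0 [ 0.172 -0.422] [ 0.191 -0.395]
[ 71. 406.] [123.  16.] 15.1 [0.169 0.523] [0.188 0.492]
[286. 290.] [21. 21.] 90.0 [0.437 0.015] [0.44  0.015]
[211. 264.] [63. 92.] 90.0 [0.503 0.2  ] [0.501 0.188]
[389. 249.] [73. 45.] 24.4 [ 0.539 -0.242] [ 0.535 -0.226]
[ 33. 214.] [67. 28.] 2.9 [0.626 0.649] [0.617 0.609]
[516. 216.] [101.  85.] 9.1 [ 0.623 -0.564] [ 0.613 -0.528]
[340. 156.] [17. 17.] 90.0 [ 0.775 -0.123] [ 0.756 -0.114]
[261. 152.] [22. 45.] 87.4 [0.788 0.078] [0.768 0.074]
[417. 148.] [39. 20.] 31.0 [ 0.797 -0.321] [ 0.777 -0.3  ]
```

View pics/c1.png

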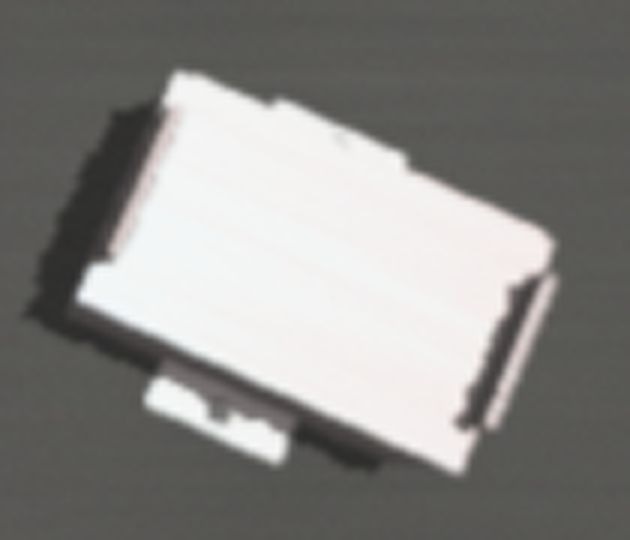

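The crop shows lid corners at about (180,72), (553,240), (462,472), (78,298) (6x scale, offset 335,205); a grip stands on each short edge.

```bash
python3 - <<'E'
from h import *
s=load("top")
c=np.array([[180,72],[553,240],[462,472],[78,298]])/6+[335,205]-[.4,.4]
P=np.array([ray(s,p,.084)[:2] for p in c]); print(P.round(4)); C=P.mean(0)
u=(P[1]+P[2]-P[0]-P[3])/2; v=(P[0]+P[1]-P[2]-P[3])/2
print("C",C,np.linalg.norm(u),np.linalg.norm(v),np.degrees(np.arctan2(u[1],u[0])),np.degrees(np.arctan2(-v[0],v[1]))+0,np.degrees(np.arctan2(v[1],v[0])))
ang=np.arctan2(u[1],u[0]); e=np.array([np.cos(ang),np.sin(ang)])
print("gripR",C+.077*e,"gripL",C-.077*e)
# grips tops in image: R top edge ends, L
for q in [[(552,278),(495,425)],[(175,115),(118,255)]]:
    Q=np.array([ray(s,np.array(p)/6+[335,205]-.4,.112)[:2] for p in q]); print(Q, Q.mean(0),np.linalg.norm(Q[0]-Q[1]))
# tray
g=cv2.cvtColor(s["image"],cv2.COLOR_RGB2GRAY)[215:310,150:275]; m=((g>120)*255).astype(np.uint8)
r=cv2.minAreaRect(max(cv2.findContours(m,0,1)[0],key=cv2.contourArea)); B=cv2.boxPoints(r)+[150,215]
T=np.array([ray(s,p,.014)[:2] for p in B]); print("tray",T.round(4),T.mean(0))
from station import env
print(R.from_rotvec(env.get_obs()["tool_rot"]).as_matrix().round(3))
E
```

```text
[[ 0.611  -0.1709]
 [ 0.545  -0.3146]
 [ 0.4557 -0.2757]
 [ 0.5226 -0.1291]]
C [ 0.53354956 -0.22255944] 0.15961375111357565 0.09754068203735967 -114.59363748213036 -114.41189998124479 -24.411899981244787
gripR [ 0.50150372 -0.29257418] gripL [ 0.56559541 -0.1525447 ]
[[ 0.52865329 -0.30481565]
 [ 0.47359122 -0.28102297]] [ 0.50112225 -0.29291931] 0.059982693916710135
[[ 0.59074761 -0.16361684]
 [ 0.5374428  -0.14075938]] [ 0.56409521 -0.15218811] 0.05799884738868982
tray [[0.5841 0.3187]
 [0.584  0.0866]
 [0.4265 0.0853]
 [0.4268 0.3129]] [0.50534631 0.20087486]
[[-0.963  0.27  -0.   ]
 [ 0.27   0.963 -0.002]
 [-0.    -0.002 -1.   ]]
```

Request:
apply_moves --pt "0 85 -180 0 0 0 -9" --pt "0 85 -180 0 0 0 -9" --pt "0 85 -180 0 0 0 -9" --pt "0 85 -180 0 0 0 -9" --pt "0 85 -180 0 0 0 -9" --grip_force 20

```text
time_s: 0.52
ee_pos: [0.262, 0.4424, 0.2558]
tool_rot: [0.674, 3.068, -0.003]
ft_force: [0.5, -0.5, -0.1]
finger_gap: 0.498
grip_force: 0.0
```

Request:
apply_moves --pt "0 85 -180 0 0 0 0" --pt "0 85 -180 0 0 0 0" --pt "0 85 -180 0 0 0 0" --pt "0 85 -180 0 0 0 0" --pt "0 85 -180 0 0 0 0"

```text
time_s: 0.93
ee_pos: [0.3465, 0.2625, 0.2562]
tool_rot: [-0.675, -3.068, 0.001]
ft_force: [0.5, -0.3, 0.5]
finger_gap: 0.501
grip_force: 0.0
```

Request:
apply_moves --pt "0 85 -180 0 0 0 0" --pt "0 85 -180 0 0 0 0" --pt "0 85 -180 0 0 0 0" --pt "0 85 -180 0 0 0 0" --pt "0 85 -180 0 0 0 0"

```text
time_s: 1.35
ee_pos: [0.4314, 0.0825, 0.2564]
tool_rot: [0.675, 3.068, -0.0]
ft_force: [0.6, 0.6, 0.1]
finger_gap: 0.5
grip_force: 0.0
```

Request:
apply_moves --pt "0 85 -180 0 0 0 0" --pt "0 85 -180 0 0 0 0" --pt "0 85 -180 0 0 0 0" --pt "0 85 -180 0 0 0 0" --pt "0 85 -180 0 0 0 0"

```text
time_s: 1.77
ee_pos: [0.5164, -0.0975, 0.2563]
tool_rot: [0.675, 3.068, -0.001]
ft_force: [0.2, 0.3, 0.4]
finger_gap: 0.501
grip_force: 0.0
```

Request:
apply_moves --pt "0 24 -27 -20 0 0 0" --pt "0 49 -55 -50 0 0 0" --pt "0 49 -55 -76 0 0 0" --pt "0 49 -55 -76 0 0 0"

```text
time_s: 2.1
ee_pos: [0.5621, -0.1506, 0.1745]
tool_rot: [-0.674, -3.059, 0.004]
ft_force: [-1.6, 0.8, -0.7]
finger_gap: 0.499
grip_force: 0.0
```

```bash
python3 - <<'E'
from h import *
from station import env
o=env.get_obs(); s=env.snapshot("wrist"); cv2.imwrite("pics/w1.png",s["image"][:,:,::-1])
np.savez("w1.npz",p=o["ee_pos"],r=o["tool_rot"],**s)
print(o["ee_pos"],o["tool_rot"],s["mount"].round(3).tolist())
t=env.snapshot("top"); np.savez("top20.npz",**t)
E
```

```text
[ 0.56206394 -0.15061402  0.17447776] [-0.67418669 -3.05867408  0.00387339] [[0.0, -0.958, -0.287, 0.074], [1.0, 0.0, 0.0, -0.0], [-0.0, -0.287, 0.958, -0.118], [0.0, 0.0, 0.0, 1.0]]
```

View pics/w1.png

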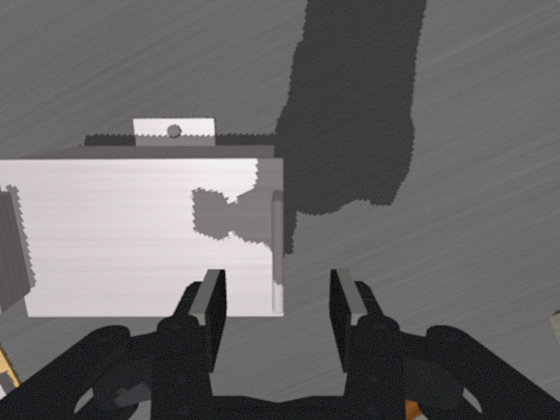

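The wrist picture shows the grip's top face at columns ~273–283, rows ~192–313, upright, between the jaws (centre col ~278).

```bash
python3 - <<'E'
from h import *
d=np.load("w1.npz"); M=d["mount"]; Rt=R.from_rotvec(d["r"]).as_matrix()
print(d["K"].round(1).tolist())
s=dict(K=d["K"],origin=d["p"]+Rt@M[:3,3],rotation=Rt@M[:3,:3])
for q in [(273,192),(283,192),(274,313),(284,313)]:
    P=ray(s,q,.112); print(P.round(4), (Rt.T@(P-d["p"])).round(4))
for q in [(283,158),(284,317)]: print(ray(s,q,.084).round(4))
print(np.degrees(np.arctan2(Rt[1,1],Rt[0,1])))
E
```

```text
[[375.0, 0.0, 277.7], [0.0, 375.0, 217.3], [0.0, 0.0, 1.0]]
[ 0.5308 -0.1393  0.112 ] [ 0.0325 -0.0026  0.0628]
[ 0.5329 -0.1349  0.112 ] [0.0325 0.0023 0.0628]
[ 0.5917 -0.1672  0.112 ] [-0.0344 -0.0023  0.0622]
[ 0.594  -0.1623  0.112 ] [-0.0344  0.0031  0.0622]
[ 0.5211 -0.1292  0.084 ]
[ 0.6117 -0.17    0.084 ]
65.14060046017315
```

Request:
apply_moves --pt "0 0 0 -25 0 0 0" --pt "0 0 0 -50 0 0 0" --pt "0 0 0 -63 0 0 0" --pt "0 0 0 -67 0 0 0" --pt "0 0 0 -67 0 0 0"

```text
time_s: 2.62
ee_pos: [0.5648, -0.1485, 0.1137]
tool_rot: [-0.67, -3.069, -0.001]
ft_force: [-1.2, -0.3, 0.6]
finger_gap: 0.501
grip_force: 0.0
```

Request:
apply_moves --pt "-0.4 0 0 0 0 0 0" --pt "-0.7 0 0 0 0 0 0" --pt "-1 0 0 0 0 0 0" --pt "-1 0 0 0 0 0 0" --pt "-1 0 0 0 0 0 0" --grip_force 20

```text
time_s: 3.03
ee_pos: [0.5655, -0.1499, 0.1148]
tool_rot: [0.671, 3.067, -0.0]
ft_force: [-0.7, -0.5, 6.1]
finger_gap: 0.063
grip_force: 23.4
```

Request:
apply_moves --pt "-1 0 0 0 0 0 0" --pt "-1 0 0 0 0 0 0" --pt "-1 0 0 0 0 0 0"

```text
time_s: 3.28
ee_pos: [0.5655, -0.1499, 0.1148]
tool_rot: [0.672, 3.067, 0.0]
ft_force: [-1.8, -1.0, 6.9]
finger_gap: 0.067
grip_force: 23.4
```

Request:
apply_moves --pt "-1 0 0 3 0.6 -0.3 0" --pt "-1 0 -1 6 1.4 -0.7 0" --pt "-1 -1 -2 9 2.4 -1.1 0" --pt "-1 -1 -2 9 2.4 -1.1 0" --pt "-1 -1 -2 9 2.4 -1.1 0"

```text
time_s: 3.7
ee_pos: [0.5637, -0.1517, 0.1226]
tool_rot: [0.671, 3.058, 0.071]
ft_force: [-1.2, -3.0, -0.9]
finger_gap: 0.067
grip_force: 22.2
```

Request:
apply_moves --pt "-1 -0.5 -1 3 1.2 -0.5 0" --pt "-1 -1 -1.5 6 2.3 -1 0" --pt "-1 -1 -1.5 6 2.3 -1 0" --grip_force 30

```text
time_s: 3.95
ee_pos: [0.5628, -0.1537, 0.129]
tool_rot: [0.67, 3.046, 0.14]
ft_force: [0.0, -3.3, -1.9]
finger_gap: 0.06
grip_force: 32.9
```

Request:
apply_moves --pt "-1 -0.6 -1.3 4 1.4 -0.6 0" --pt "-1 -1.2 -2.7 8 2.9 -1.3 0" --pt "-1 -1.8 -4 12 4.3 -2 0" --pt "-1 -2.5 -5.5 16 5.7 -2.6 0" --pt "-1 -2.5 -5.5 16 5.7 -2.6 0" --grip_force 50

```text
time_s: 4.37
ee_pos: [0.5606, -0.1591, 0.1453]
tool_rot: [0.662, 3.011, 0.304]
ft_force: [-0.6, -1.0, -2.7]
finger_gap: 0.056
grip_force: 54.6
```

```bash
python3 - <<'E'
from h import *
from station import env
o=env.get_obs();print(o["ee_pos"],o["ft_force"],o["moment"])
a=env.snapshot("scene")["image"][170:280,110:240,::-1]
cv2.imwrite("pics/s2.png",cv2.resize(a,(650,550),interpolation=2))
E
```

```text
[ 0.56060157 -0.15912704  0.14532106] [-0.57949679 -1.00690548 -2.68806079] [-0.42095415  0.11971753  0.02780315]
```

View pics/s2.png

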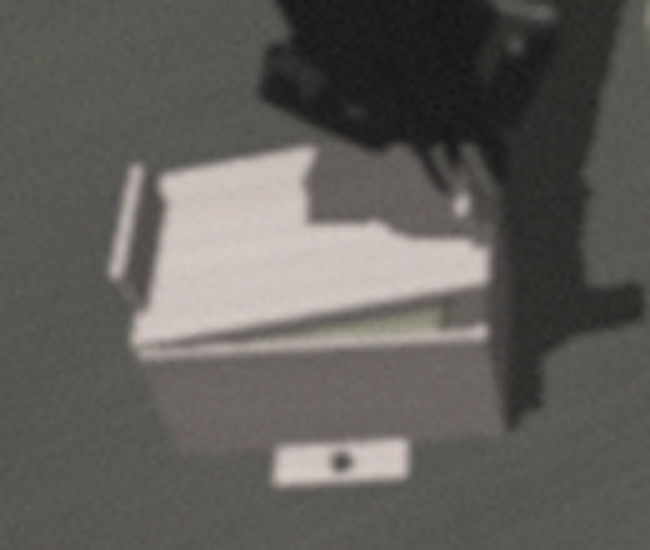

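The lid's near (+y) end is tipped up, the far end resting on the rim. Drawing it out now.

Request:
apply_moves --pt "-1 0.8 1.8 0.4 0 0 0" --pt "-1 1.6 3.6 0.8 0 0 0" --pt "-1 2.5 5.4 1.2 0 0 0" --pt "-1 3.3 7.2 1.6 0 0 0" --pt "-1 4.1 9 2 0 0 0"

```text
time_s: 4.83
ee_pos: [0.5646, -0.1481, 0.146]
tool_rot: [0.658, 3.015, 0.302]
ft_force: [0.2, -0.4, -3.0]
finger_gap: 0.056
grip_force: 54.4
```

Request:
apply_moves --pt "-1 1 2 0.4 0 0 0" --pt "-1 2 4.4 1 0 0 0" --pt "-1 3.5 7.5 1.6 0 0 0" --pt "-1 5 11 2.4 0 0 0" --pt "-1 5 11 2.4 0 0 0"

```text
time_s: 5.25
ee_pos: [0.5698, -0.1369, 0.1488]
tool_rot: [0.658, 3.015, 0.303]
ft_force: [-0.4, 0.0, -2.3]
finger_gap: 0.054
grip_force: 54.4
```

Request:
apply_moves --pt "-1 0 0 4 0 0 0" --pt "-1 0 0 10 0 0 0" --pt "-1 0 0 20 0 0 0" --pt "-1 0 0 35 0 0 0" --pt "-1 0 0 50 0 0 0"

```text
time_s: 5.67
ee_pos: [0.5691, -0.1385, 0.1998]
tool_rot: [0.661, 3.014, 0.302]
ft_force: [0.5, 0.4, -2.6]
finger_gap: 0.059
grip_force: 54.5
```

Request:
apply_moves --pt "-1 0 0 20 -1.5 0.7 0" --pt "-1 0 0 40 -4 1.8 0" --pt "-1 0 0 55 -7 3.2 0" --pt "-1 0 0 65 -9 4.1 0" --pt "-1 0 0 65 -10.4 4.75 0"

```text
time_s: 6.08
ee_pos: [0.5709, -0.1381, 0.2676]
tool_rot: [0.671, 3.064, -0.001]
ft_force: [1.0, 0.4, -3.0]
finger_gap: 0.06
grip_force: 54.5
```

```bash
python3 - <<'E'
from h import *
from station import env
o=env.get_obs();print(o["ee_pos"],o["ft_force"]); Rt=R.from_rotvec(o["tool_rot"]).as_matrix(); print(Rt.round(3).tolist())
s=env.snapshot("scene"); np.savez("s3.npz",**s); a=s["image"][60:280,60:320,::-1]
cv2.imwrite("pics/s3.png",cv2.resize(a,(650,550),interpolation=2))
E
```

```text
[ 0.57093537 -0.13811462  0.26758991] [ 0.95475384  0.37573059 -3.04551938]
[[-0.909, 0.418, 0.004], [0.418, 0.909, -0.002], [-0.005, 0.0, -1.0]]
```

View pics/s3.png

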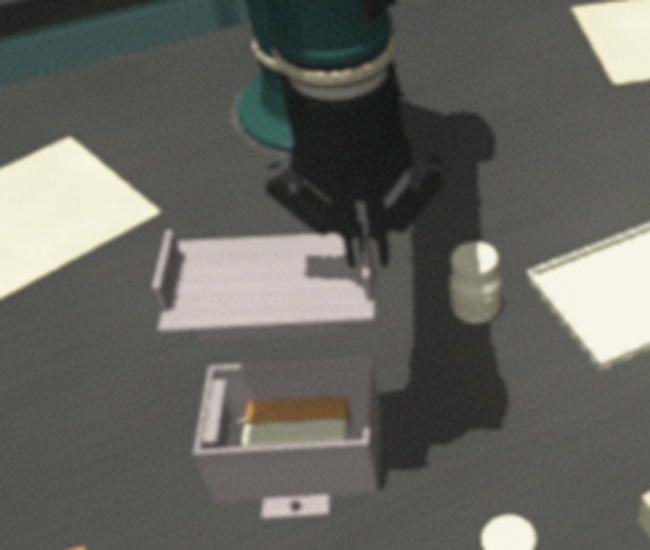

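Lid is off, level, with the catch rail visible at the far end of the empty tub; carrying it to the tray.

Request:
apply_moves --pt "-1 -3 15 0 0 0 2" --pt "-1 -8 45 0 0 0 5" --pt "-1 -13 80 0 0 0 8" --pt "-1 -18 115 0 0 0 11" --pt "-1 -24 150 0 0 0 14"

```text
time_s: 6.55
ee_pos: [0.5441, 0.0136, 0.2636]
tool_rot: [-0.288, -3.127, -0.001]
ft_force: [1.5, 1.0, -2.7]
finger_gap: 0.058
grip_force: 54.4
```

Request:
apply_moves --pt "-1 -6 35 0 0 0 2" --pt "-1 -12 70 0 0 0 4" --pt "-1 -18 105 0 0 0 6" --pt "-1 -24 140 0 0 0 8" --pt "-1 -30 175 0 0 0 10.7"

```text
time_s: 6.97
ee_pos: [0.5138, 0.1884, 0.2638]
tool_rot: [0.004, -3.14, -0.001]
ft_force: [0.5, 0.7, -3.1]
finger_gap: 0.058
grip_force: 54.4
```

Request:
apply_moves --pt "-1 -4 30 -5 0 0 0" --pt "-1 -8 60 -20 0 0 0" --pt "-1 -12 85 -40 0 0 0" --pt "-1 -12 91 -60 0 0 0" --pt "-1 -12 91 -70 0 0 0"

```text
time_s: 7.38
ee_pos: [0.5004, 0.2802, 0.1912]
tool_rot: [0.009, -3.137, 0.001]
ft_force: [-0.4, -0.7, -3.4]
finger_gap: 0.058
grip_force: 54.4
```

```bash
python3 - <<'E'
from h import *
from station import env
o=env.get_obs();print(o["ee_pos"],o["ft_force"]); Rt=R.from_rotvec(o["tool_rot"]).as_matrix(); print(Rt.round(3).tolist())
s=env.snapshot("scene"); np.savez("s4.npz",**s); a=s["image"][60:280,200:460,::-1]
cv2.imwrite("pics/s4.png",cv2.resize(a,(650,550),interpolation=2))
E
```

```text
[0.50043542 0.28022755 0.19123451] [-0.39322839 -0.69290796 -3.40649102]
[[-1.0, -0.005, -0.005], [-0.005, 1.0, -0.001], [0.005, -0.001, -1.0]]
```

View pics/s4.png

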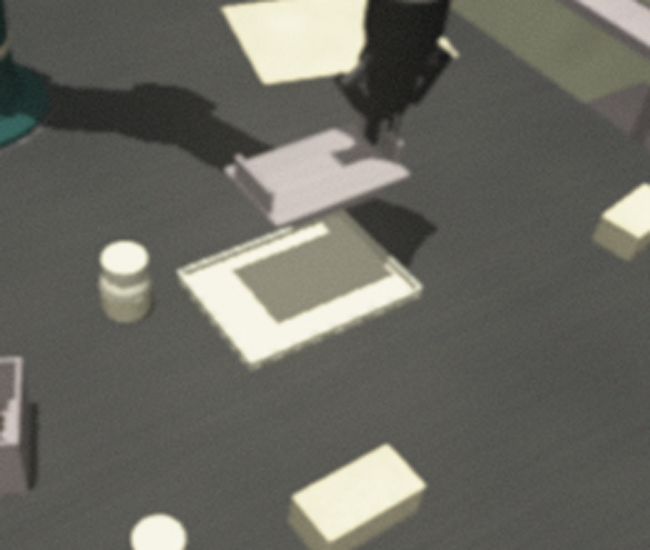

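Request:
apply_moves --pt "-1 4 0 -15 0 0 0" --pt "-1 4 0 -35 0 0 0" --pt "-1 4 0 -55 0 0 0" --pt "-1 4 0 -75 0 0 0" --pt "-1 4 0 -90 0 0 0"

```text
time_s: 7.85
ee_pos: [0.5076, 0.2757, 0.1032]
tool_rot: [-0.004, -3.14, 0.002]
ft_force: [1.4, 0.1, -3.3]
finger_gap: 0.06
grip_force: 54.5
```

Request:
apply_moves --pt "-1 0 0 -10 0 0 0" --pt "-1 0 0 -20 0 0 0" --pt "-1 0 0 -28 0 0 0" --pt "-1 0 0 -34 0 0 0" --pt "-1 0 0 -38 0 0 0"

```text
time_s: 8.27
ee_pos: [0.5076, 0.2776, 0.0655]
tool_rot: [-0.0, -3.141, 0.0]
ft_force: [-0.4, 0.7, -2.8]
finger_gap: 0.053
grip_force: 54.4
```

Request:
apply_moves --pt "-1 0 0 -3 0 0 0" --pt "-1 0 0 -6 0 0 0" --pt "-1 0 0 -8 0 0 0" --pt "-1 0 0 -10 0 0 0" --pt "-1 0 0 -10 0 0 0"

```text
time_s: 8.68
ee_pos: [0.5074, 0.2779, 0.0556]
tool_rot: [0.001, -3.141, 0.0]
ft_force: [-0.9, 0.5, -2.9]
finger_gap: 0.059
grip_force: 54.4
```

Request:
apply_moves --pt "-1 0 0 -1 0 0 0" --pt "-1 0 0 -1 0 0 0"

```text
time_s: 8.85
ee_pos: [0.5076, 0.278, 0.055]
tool_rot: [0.0, -3.141, -0.0]
ft_force: [-0.2, -0.1, -1.3]
finger_gap: 0.055
grip_force: 54.6
```

Request:
apply_moves --pt "-1 0 0 -1 0 0 0" --pt "-1 0 0 -1 0 0 0" --pt "-1 0 0 -1 0 0 0"

```text
time_s: 9.1
ee_pos: [0.5076, 0.2781, 0.0549]
tool_rot: [0.0, -3.141, -0.001]
ft_force: [-3.1, -0.7, 6.3]
finger_gap: 0.054
grip_force: 55.8
```

Request:
apply_moves --pt "-0.9 0 0 0 0 0 0" --pt "-0.8 0 0 0 0 0 0" --pt "-0.6 0 0 0 0 0 0" --pt "-0.4 0 0 0 0 0 0" --pt "-0.4 0 0 0 0 0 0" --grip_force 20

```text
time_s: 9.52
ee_pos: [0.5075, 0.2778, 0.0537]
tool_rot: [0.0, -3.141, 0.001]
ft_force: [-0.6, -0.2, -0.1]
finger_gap: 0.303
grip_force: 0.0
```

Request:
apply_moves --pt "-0.4 0 0 5 0 0 0" --pt "-0.4 0 0 15 0 0 0" --pt "-0.4 0 0 35 0 0 0" --pt "-0.4 0 0 60 0 0 0" --pt "-0.4 0 0 90 0 0 0"

```text
time_s: 9.93
ee_pos: [0.5067, 0.2773, 0.1443]
tool_rot: [-0.0, -3.139, 0.003]
ft_force: [0.3, 0.2, -0.2]
finger_gap: 0.298
grip_force: 0.0
```

Request:
apply_moves --pt "-0.4 0 30 30 0 0 0" --pt "-0.4 0 60 60 0 0 0" --pt "-0.4 0 80 80 0 0 0" --pt "-0.4 0 80 80 0 0 0" --pt "-0.4 0 80 80 0 0 0"

```text
time_s: 10.35
ee_pos: [0.5074, 0.3595, 0.2258]
tool_rot: [-0.004, 3.14, 0.003]
ft_force: [-0.4, -0.8, -1.2]
finger_gap: 0.301
grip_force: 0.0
```

```bash
python3 - <<'E'
from h import *
from station import env
for n,x,y in (("scene",180,40),("top",130,110)):
    s=env.snapshot(n); np.savez(n+"50.npz",**s); a=s["image"][y:y+240,x:x+220,::-1]
    globals()[n]=cv2.resize(a,(400,436),interpolation=2)
cv2.imwrite("pics/e.png",np.hstack([scene,top]))
E
```

```text
(no output)
```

View pics/e.png

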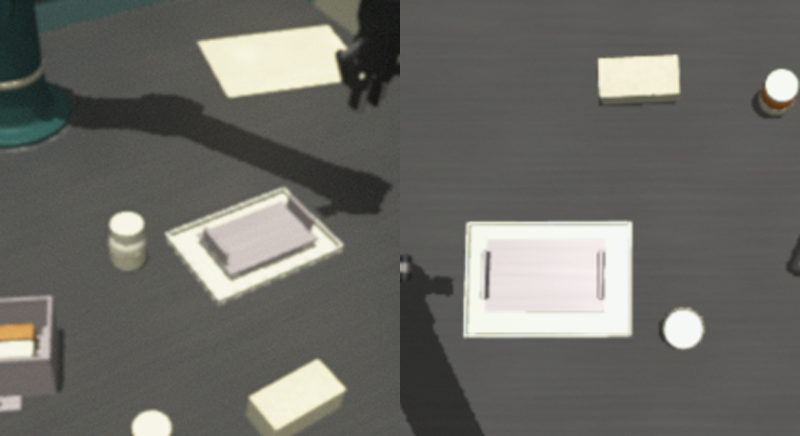

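The lid lies flat and centred in the tray, released, with the carton and jars undisturbed.

```bash
python3 -c "
from station import env
print(env.finish_job())"
```

```text
the job is handed in; nothing more can be done
None
```

The lid came off by its free end (the +y end in the world frame) and lies released, flat and centred in the white tray; the carton and jars look untouched. The job is handed in, but `finish_job` gave no verdict.

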